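Open a tight paint jar in the bench brace

ROBOT

A 7-joint arm with a two-finger parallel gripper is mounted at the origin on the work surface. World frame = base frame: x ahead of the robot, y to its left, z up, the work surface at z = 0. Lengths are in m, angles in rad, forces in N, time in s.
With the tool pointing down it reaches from about 0.35 to 0.9 m from the base axis. Payload 8.1 kg.
Tool frame: the origin (TCP) lies at the very end of the fingers, on their centre line; the grasp point (between the pads) lies 19 mm behind it; z points along the fingers, y is the line along which they close (so a half turn about z gives the same grasp; the last joint's range is limited). The gripper opens to 92 mm and grips with 3 to 60 N. Pads are 19 mm wide; open, the fingers measure 130 mm over their backs; the gripper's body (75 mm by 190 mm) begins 47 mm behind the grasp point.
Start: joints at [1.164, 0.434, 0.025, 1.573, -0.012, 1.134, -0.075], TCP at [0.187, -0.596, 0.197] pointing down, gripper open.
Joint ranges: [-2.62, 2.62], [-0.44, 2.09], [-1.27, 1.32], [0.08, 2.57], [-1.32, 4.46], [0.12, 2], [-2.74, 2.74]. Speed limits (rad/s): [2.22, 2.22, 3.01, 3.01, 3.14, 3.14, 3.14].

INTERFACE

Orientations are given as a rotation vector (axis times angle).
In Python, from cell import readout, cams, job gives the robot as it stands.
- The arm moves only by the tool drive_tool, never from a script. Its argument "commands" is a list of rows, each a list of 3 entries, a list of its own where there are three numbers: the turn, a rotation vector about the tool's x, y, z in rad, then the shift along the tool's x, y, z in cm, then the gripper's target within -1 to 1 (fully open at 1, half-way at 0, shut at -1). A call has 1 to 20 rows; each row is the pose to reach, as a shift and turn from the pose commanded when the call began, along the tool's axes at that moment; what a row does not reach only later rows make up. A row lasts 1/12 s, in which the tool goes at most 41.7 mm and 7.16 degrees, less where a joint would pass 70% of its speed; a pose out of reach is approached as far as the arm can. A call with a gripper value outside its range is refused whole. The fingers move at their own pace and stop on an object; "newtons" is the grip in N (left out, the last holds). Time passes only in rows, so rows that repeat a pose let the fingers close. It gives the time, the measured TCP pose, the force, the opening and the grip force at its end, in the units of the state.
- readout.observe(): the state, without advancing time (a new reading comes with each control period).
- cams.get_image(name): name is "side" or "top"; returns the picture (384x512x3 uint8, blue, green, red); there is no depth.
- cams.camera_info(name): a dict with "camera_matrix" (3x3 intrinsics, pixels), "R" (3x3) and "t" (3): a world point X has camera coordinates R X + t. Camera axes: x right, y down, z forward; pixel columns grow to the right and rows downward; lengths in m; the calibration is good to about 2 mm. A picture is of the moment at which its call begins. camera_info takes no time and is no camera call.
- job.sign_off(): hands the job in; it is judged then, once.
The state is a dict: "clock": time; "joints": joint angles; "dq": joint speeds; "joint_efforts": joint torques, N m; "position": TCP position; "ee_rot": TCP orientation; "force": force on the tool from outside, world axes, zero at the start; "ft_torque": the same for the moment, N m; "width": opening from 0.0 (shut) to 1.0 (fully open); "gripper_force": force on a finger pad.
Only numpy, scipy, OpenCV 4.12 (cv2) and the standard library are available. Lean on these libraries where they do the work, as an engineer would, in place of code of your own. Each camera call takes 0.05 s, during which the arm holds its last target. There are 200 camera calls.

TASK

Set the square white paint jar upright and fully down into the square socket of the bench brace, so that it cannot turn, and only then unscrew its tight cap anticlockwise, stopping when the thread lets go (about a sixth of a turn, never past a quarter turn while the cap is still on the neck). Lift the cap straight off and finish while holding it in the gripper, level and still, just above the mouth of the jar (a finger's breadth or so), with the jar still home in the brace. Leave the other things on the bench where they are.

Things in the scene. Friction and masses are not known exactly. Their poses are not given: they have to be found in the camera images.
- jar: The square jar, white plastic, loose, 0.3 to 0.57 kg. Body 54 x 54 mm, 70 mm tall, flat sides facing its x and y axes; above it a round neck. Origin: centre of its underside, z up. 104 mm tall with its cap on; it may be carried by the cap, whose sides stand 2 mm proud of the body's flats. Standing free on the bench it turns along with its tight cap.
- jar_rim (a point): Centre of the square jar's mouth, 98 mm above its underside; neck 37 mm in diameter. Three sloping lugs on the neck hold three lugs inside the cap. Turned anticlockwise seen from above, relative to the jar, the cap rises about 2 mm, lets go after about 40 degrees, and lifts straight off between 45 and 90 degrees (60 to 70 is best). Before that the jar comes up with the cap.
- cap: Cap on the square jar: black plastic, 75 g, twelve-sided, 58 mm across flats, 26 mm tall; a flat faces its +x, the others every 30 degrees. Origin: centre of its open underside, z up. Screwed home the origin is 78 mm above the jar's underside, on its axis, x along the jar's x. A springy liner (up to 13 N on the rim) makes it tight: 0.3 to 0.6 N m to turn.
- cap_mark (a point): Point on the side of the cap, on the middle of its first flat: 29 mm from the axis along the cap's +x, 13 mm above its underside. Above the jar's +x side when screwed home; shows how far the cap has turned.
- brace: Bench brace: aluminium block 100 x 100 x 35 mm, bolted down, with a square socket in its middle, 58 mm wide, chamfered at the mouth, sides along the block's x and y, 27 mm deep. Origin: centre of the block's underside, z up. The jar fits at any quarter turn, 2 mm to spare each side, and can twist some 4 degrees in it. Fully down, its underside is 8 mm above the block's underside.
- round_jar: Bystander: a round white jar, 62 mm in diameter, 104 mm tall, with a similar black cap (smooth, 58 mm). Not the one to open. Origin: centre of its underside.
- tin: Bystander: steel tin, 84 mm in diameter, 90 mm tall. Origin: centre of its underside.
- cup: Bystander: empty grey mixing cup, 72 mm across the rim, 85 mm tall. Origin: centre of its underside.
- tape: Bystander: roll of masking tape lying flat, 90 mm in diameter, 25 mm high. Origin: centre of its underside.
- spatula: Bystander: spatula with a wooden handle, lying flat. Origin: underside of its middle, its length along x.
- thinner: Bystander: aluminium can of thinner, 72 mm in diameter, 150 mm tall. Origin: centre of its underside.
Things that resemble listed ones, but are neither listed nor needed, are in the scene too. Leave any red look-alike of the brace alone.

How it is judged:
By the outcome, as a careful person would: the job done as asked, in the order asked, and still so for the second after the job is handed in, while the arm keeps its last pose, push and grip.
It also fails if it takes over 54 s, if anything falls off the work surface, if the arm or the gripper's body presses on something with over 40 N, if the wrist force passes 120 N, or if a joint passes its speed limit or range.

## Working session

There is one attempt and no reset: what is moved stays moved. The work goes in short steps, Python scripts to look and compute and a tool call to move; the robot and the scene stay as the last step left them, time stands still between calls to the robot, and variables do not carry over. Pictures are saved under pics/ and viewed, at most 10 in all, crops included, and the job is handed in when it is done.

Besides the shell and the picture viewer there is one more tool, called after ">>>" by a JSON object that holds its "api" and its "payload". drive_tool: Moves the arm, as the interface text tells. Its arguments: {"type":"object","properties":{"commands":{"type":"array"},"newtons":{"type":"number"}},"required":["commands"]}

```bash
mkdir -p pics; python3 - <<'E'
from cell import readout, cams
import cv2
print(readout.observe())
for n in("top","side"):
    cv2.imwrite(f"pics/{n}0.png",cams.get_image(n)); i=cams.camera_info(n); print(n,i, -i["R"].T@i["t"])
E
```

```text
{'clock': 0.0, 'joints': array([ 1.16439793,  0.43524812,  0.02494846,  1.57412899, -0.01159492,
        1.13399606, -0.07510246]), 'dq': array([-7.38518347e-04, -8.06851737e-05,  4.59570796e-04, -4.16681228e-05,
        2.43193286e-04,  1.41951567e-03,  1.15124983e-03]), 'joint_efforts': array([-9.74305658e-04, -6.67879415e+01,  9.84564051e-01, -3.14462399e+01,
       -6.06279541e-02,  4.30975284e-02,  1.68805377e-04]), 'position': array([ 0.18674463, -0.59584079,  0.19591678]), 'ee_rot': array([-3.10385930e+00, -4.75057101e-01,  6.08555766e-04]), 'force': array([ 0.47477771, -0.10734808,  0.10075712]), 'ft_torque': array([ 0.02569903, -0.05089073, -0.0086131 ]), 'gripper_force': 0.0, 'width': 1.0016344074107324}
top {'camera_matrix': array([[460.40628661,   0.        , 263.5568334 ],
       [  0.        , 460.40628661, 189.64575196],
       [  0.        ,   0.        ,   1.        ]]), 'R': array([[-0.01041006, -0.99972056, -0.02122353],
       [-0.99631519,  0.01217695, -0.08489851],
       [ 0.08513322,  0.02026152, -0.99616354]]), 't': array([0.08470476, 0.56665168, 1.47809115])} [0.4396108  0.04783262 1.52232614]
side {'camera_matrix': array([[352.66453677,   0.        , 261.69234796],
       [  0.        , 352.66453677, 192.63155822],
       [  0.        ,   0.        ,   1.        ]]), 'R': array([[ 0.99349306, -0.11337475,  0.01084943],
       [-0.07701874, -0.73896052, -0.6693321 ],
       [ 0.08390266,  0.66414119, -0.74288413]]), 't': array([-0.56560859,  0.14706732,  1.09640516])} [ 0.48126384 -0.68361661  0.91907541]
```

View pics/top0.png

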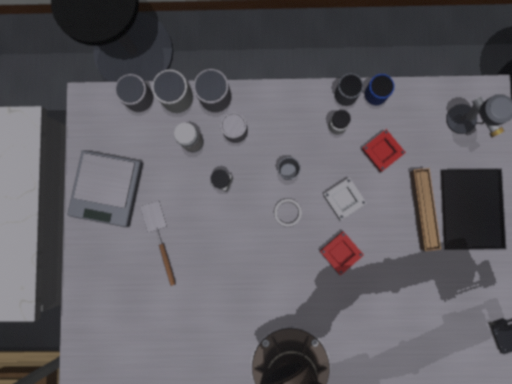

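View pics/side0.png

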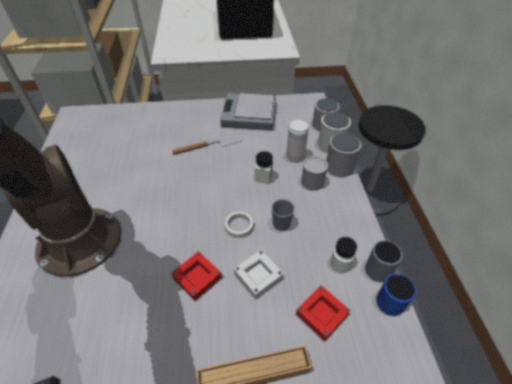

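Top view: the square jar with its black cap is near (221,179), the white/aluminium brace at (345,198), red look-alikes at (384,150) and (342,252), and the round jar at (340,120). The side view puts the jar at (263,165) and the brace at (259,273). I'll zoom in and measure.

```bash
cat > h.py <<'E'
import numpy as np, cv2
from cell import cams
def ray(n,uv):
    i=cams.camera_info(n); d=i["R"].T@np.linalg.inv(i["camera_matrix"])@np.array([uv[0],uv[1],1.]); return -i["R"].T@i["t"],d
def plane(n,uv,z):
    c,d=ray(n,uv); return c+d*(z-c[2])/d[2]
def proj(n,X):
    i=cams.camera_info(n); p=i["camera_matrix"]@(i["R"]@np.array(X)+i["t"]); return p[:2]/p[2]
def tri(a,b):
    (c1,d1),(c2,d2)=ray("top",a),ray("side",b)
    s=np.linalg.lstsq(np.c_[d1,-d2],c2-c1,rcond=None)[0]; p,q=c1+s[0]*d1,c2+s[1]*d2
    return (p+q)/2,np.linalg.norm(p-q)
E
python3 - <<'E'
from h import *
t=cv2.imread("pics/top0.png");s=cv2.imread("pics/side0.png")
def crop(im,c,h=28): return cv2.resize(im[c[1]-h:c[1]+h,c[0]-h:c[0]+h],(290,290),interpolation=cv2.INTER_CUBIC)
cv2.imwrite("pics/m0.png",np.vstack([np.hstack([crop(t,(221,179)),crop(t,(345,198))]),np.hstack([crop(s,(263,165)),crop(s,(259,273))])]))
# brace: bright pixels
for n,im,c in(("top",t,(345,198)),("side",s,(259,273))):
    g=cv2.cvtColor(im,cv2.COLOR_BGR2HSV); x,y=c; sub=g[y-30:y+30,x-30:x+30]
    for th in (165,185,200):
        m=((sub[...,2]>th)&(sub[...,1]<40)).astype(np.uint8)
        cs=cv2.findContours(m,cv2.RETR_EXTERNAL,cv2.CHAIN_APPROX_NONE)[0]
        k=max(cs,key=cv2.contourArea); r=cv2.minAreaRect(k); print(n,th,cv2.contourArea(k),(r[0][0]+x-30,r[0][1]+y-30),r[1:],(cv2.boxPoints(r)+[x-30,y-30]).round(1).tolist())
for n,im,c in(("top",t,(221,179)),("side",s,(263,162))):
    g=im[c[1]-20:c[1]+20,c[0]-20:c[0]+20].max(2)
    for th in (40,55,70):
        cs=cv2.findContours((g<th).astype(np.uint8),cv2.RETR_EXTERNAL,cv2.CHAIN_APPROX_NONE)[0]
        k=max(cs,key=cv2.contourArea); (u,v),r=cv2.minEnclosingCircle(k);M=cv2.moments(k); print(n,th,cv2.contourArea(k),M['m10']/M['m00']+c[0]-20,M['m01']/M['m00']+c[1]-20,(u+c[0]-20,v+c[1]-20,r))
E
```

```text
Traceback (most recent call last):
ValueError: max() iterable argument is empty
```

View pics/m0.png

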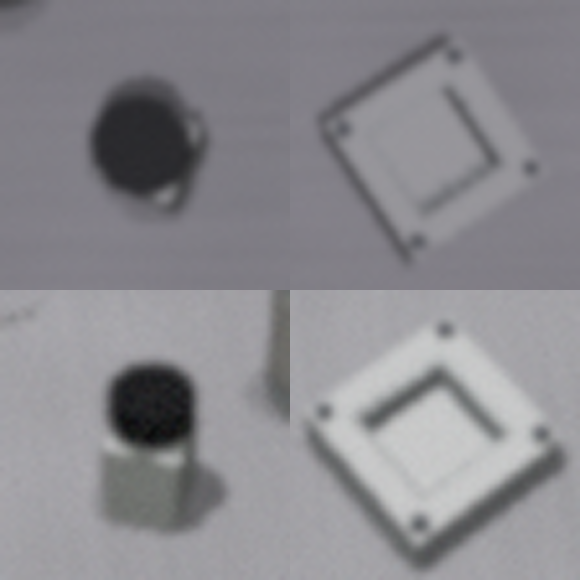

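The crops show the jar's cap (top ≈(220.5,179)), with one jar face turned nearly straight to the side camera. The brace shows four bolt holes (top ≈(321,177.5),(303,192),(336,202.5),(317,216)… offset from the crop origin (317,170)). I'll refine these numerically.

```bash
python3 - <<'E'
from h import *
t=cv2.imread("pics/top0.png");s=cv2.imread("pics/side0.png")
def blob(im,c,h=3):
    x,y=np.round(c).astype(int); g=im[y-h:y+h+1,x-h:x+h+1].astype(float).mean(2)
    w=np.clip(np.percentile(g,60)-g-5,0,None); Y,X=np.mgrid[y-h:y+h+1,x-h:x+h+1]
    return (w*X).sum()/w.sum(),(w*Y).sum()/w.sum()
k=290/56
H={"top":[(165,55),(55,129),(128,241),(241,168)],"side":[(155,40),(34,122),(129,234),(250,144)]}
O={"top":(317,170),"side":(231,245)}
for n,im in(("top",t),("side",s)):
    P=np.array([plane(n,blob(im,np.array(p)/k+O[n]-.5),.035)[:2] for p in H[n]])
    print(n,"brace",P.round(4).tolist(),"c",P.mean(0).round(4))
    e=np.roll(P,-1,0)-P; print(" sides",np.linalg.norm(e,axis=1).round(4),"ang mod90",(np.degrees(np.arctan2(e[:,1],e[:,0]))%90).round(1))
cc={}
for n,im,c in(("top",t,(221,179)),("side",s,(263,162))):
    g=im[c[1]-20:c[1]+20,c[0]-20:c[0]+20].max(2)
    for th in (50,65,80):
        N,L,S,C=cv2.connectedComponentsWithStats((g<th).astype(np.uint8))
        if N<2: continue
        j=1+S[1:,4].argmax(); print(n,th,S[j],C[j]+[c[0]-20,c[1]-20]); cc[n]=C[j]+[c[0]-20,c[1]-20]
print("cap top via top",plane("top",cc["top"],.104))
# jar body in side view: edge fit of silhouette; rows of brightness/chroma
hsv=cv2.cvtColor(s,cv2.COLOR_BGR2HSV)
sub=s[155:190,248:282].astype(int)
print("B-R:"); print("\n".join(" ".join(f"{v:3d}" for v in r) for r in (sub[...,0]-sub[...,2])[::2]))
print("\n".join(" ".join(f"{v:3d}" for v in r) for r in sub[...,1][::1]))
E
```

```text
top brace [[0.5989, -0.1916], [0.5504, -0.1212], [0.4747, -0.1657], [0.5226, -0.2427]] c [ 0.5366 -0.1803]
 sides [0.0855 0.0878 0.0907 0.0918] ang mod90 [34.6 30.5 31.9 33.8]
side brace [[0.5512, -0.1257], [0.4769, -0.1731], [0.5225, -0.2471], [0.5978, -0.1999]] c [ 0.5371 -0.1865]
 sides [0.0881 0.087  0.0888 0.0877] ang mod90 [32.5 31.7 32.1 32.1]
top 50 [ 11  12  18  16 209] [219.88995215 178.60287081]
top 65 [ 10  11  20  18 266] [220.18421053 178.52631579]
top 80 [ 10   9  21  21 315] [220.38412698 178.3968254 ]
side 50 [ 14  11  15  14 177] [264.02259887 159.30508475]
side 65 [ 14  10  15  15 194] [264.04123711 159.15979381]
side 80 [ 13  10  16  16 211] [263.95260664 159.23696682]
cap top via top [0.59751529 0.21039301 0.104     ]
B-R:
  4   3   4   3   1   2   3   4   1   1   1   5   0   3   5   2   1   2   2   2   2   5   1   3   4   3   3   4   2   2   2   4   3   2
  2   2   4   4   3   2   3   3   4   1   2   7   6   2   6   3   1   6   2   0   4   6  -2   2   1   1   2   2   3   4   2   2   3   3
  3   3   4   2   4   3   3   4   3   1   3   3   2   3   4   1   2   6   
[... 6161 characters left out ...]
 159 156 157 157 158
157 158 160 158 164 159 160 158 158 158 157 157 156 158 159 159 158 155 155 154 156 157 157 156 158 157 159 160 158 159 157 158 157 157
160 158 161 159 159 161 161 157 156 158 160 156 158 157 158 158 161 160 157 157 157 157 159 158 157 161 161 158 157 157 157 159 156 157
159 156 158 160 161 161 159 159 157 156 158 157 158 156 155 160 158 160 156 156 158 159 156 158 157 158 158 158 158 159 155 160 158 158
157 158 157 160 159 160 159 158 159 157 154 158 160 159 160 158 158 160 158 155 155 158 160 157 157 157 159 157 158 158 156 157 157 158
158 157 159 158 160 159 162 158 157 157 156 156 158 159 156 159 160 161 160 156 156 157 161 158 158 159 157 160 160 157 156 155 157 160
```

```bash
python3 - <<'E'
from h import *
a=plane("side",(254.9,181.7),0);b=plane("side",(268.7,184.2),0);print(a,b,np.linalg.norm(a-b),np.degrees(np.arctan2(*(b-a)[[1,0]])))
a=plane("top",(231.7,174.7),.07);b=plane("top",(227.2,191.4),.07);print(a,b,np.linalg.norm(a-b),np.degrees(np.arctan2(*(b-a)[[1,0]])))
c=(a+b)/2; d=(b-a)[:2]; n=np.array([-d[1],d[0]])/np.linalg.norm(d); print("centre cand",c[:2]+.027*n,c[:2]-.027*n)
print(plane("side",(264,159.2),.093), tri((220.2,178.5),(264,156.5)))
t=cv2.imread("pics/top0.png")[164:200,206:240].max(2)
print("\n".join(" ".join(f"{v:3d}" for v in r) for r in t))
E
```

```text
[0.56670871 0.19332449 0.        ] [0.61467997 0.1758742  0.        ] 0.051046585673315346 -19.989645702097867
[0.61266492 0.17819828 0.07      ] [0.55955498 0.19273179 0.07      ] 0.0550625888347584 164.6957138684131
centre cand [0.57898343 0.15942252] [0.59323647 0.21150755]
[0.60006855 0.20822768 0.093     ] (array([0.59879619, 0.21107095, 0.10280466]), np.float64(0.0029099298314178993))
130 131 131 131 131 131 130 131 131 131 130 131 130 130 128 126 128 129 129 131 131 130 130 131 130 129 130 130 131 130 130 131 131 131
131 131 131 131 131 132 131 131 130 129 127 125 122 121 117 114 117 122 124 127 130 129 131 130 130 130 130 130 129 129 130 129 130 129
132 132 132 131 132 132 131 131 128 124 119 109 104 103 100  97 100 103 108 116 123 128 130 130 130 131 130 130 129 129 130 130 130 130
132 133 133 133 133 132 132 129 120 110 101  93  89  88  87  87  88  89  94 100 110 123 129 130 131 131 131 131 130 130 131 130 130 130
133 133 134 133 132 132 130 121 107  95  86  83  81  80  79  80  82  84  85  89  98 115 126 130 131 131 130 130 129 130 131 130 130 130
132 133 133 132 132 131 12
[... 3489 characters left out ...]
 134 134 133 133 133
137 137 137 137 137 137 137 137 138 136 137 137 136 135 135 135 135 134 135 134 134 134 134 134 134 135 133 133 133 133 134 133 133 133
136 137 136 137 136 136 137 136 136 137 136 136 136 136 136 135 135 134 134 135 134 135 134 133 133 133 133 133 133 133 133 133 132 132
134 135 135 136 135 135 136 136 136 136 136 136 136 135 134 135 135 134 135 133 134 134 134 133 133 133 133 134 133 132 132 132 132 132
134 135 135 134 135 135 135 135 135 135 134 135 135 134 135 134 134 134 134 133 134 133 134 132 132 133 131 132 131 131 131 131 131 132
135 135 135 135 134 135 134 134 135 134 134 135 133 134 133 134 133 134 133 132 131 132 132 132 131 131 131 132 131 131 130 131 131 130
```

```bash
cat >> h.py <<'E'
from scipy.spatial.transform import Rotation as Rn
from cell import readout
def yaw():  # world angle of tool y (closing line), deg
    y=Rn.from_rotvec(readout.observe()["ee_rot"]).as_matrix()[:,1]; return np.degrees(np.arctan2(y[1],y[0]))
def go(p,ang):  # shift cm and turn rad in tool axes to bring TCP to p, down, closing line at ang
    s=readout.observe(); R=Rn.from_rotvec(s["ee_rot"]); a=np.radians(ang); y=np.array([np.cos(a),np.sin(a),0]); z=np.array([0,0,-1.]); T=np.c_[np.cross(y,z),y,z]
    print("turn",(R.inv()*Rn.from_matrix(T)).as_rotvec().round(4),"shift",(R.inv().apply(np.array(p)-s["position"])*100).round(2),"pos",s["position"].round(4),"yaw",round(yaw(),2),"F",s["force"].round(1),"T",s["ft_torque"].round(2),"t",s["clock"],"w",round(s["width"],3))
E
python3 -c "
from h import *
go([.597,.211,.20],-17.5)
for n,uv,z in (('thinner',(186,127),.15),('tin',(234,122),.09),('cup',(289,163),.085)): print(n,plane('top',uv,z))"
```

```text
turn [-1.400e-03 -6.000e-04 -9.616e-01] shift [ 63.28 -64.73  -0.31] pos [ 0.1868 -0.5959  0.196 ] yaw -72.59 F [ 0.  -0.3 -0.8] T [0.   0.02 0.  ] t 0.1 w 1.001
thinner [0.75078806 0.30943301 0.15      ]
tin [0.77816047 0.16834671 0.09      ]
cup [ 0.64558673 -0.00385748  0.085     ]
```

>>> {"api": "drive_tool", "payload": {"commands": [[[0, 0, -0.96], [63.3, -64.7, -1], 1], [[0, 0, -0.96], [63.3, -64.7, -1], 1], [[0, 0, -0.96], [63.3, -64.7, -1], 1], [[0, 0, -0.96], [63.3, -64.7, -1], 1], [[0, 0, -0.96], [63.3, -64.7, -1], 1], [[0, 0, -0.96], [63.3, -64.7, -1], 1], [[0, 0, -0.96], [63.3, -64.7, -1], 1], [[0, 0, -0.96], [63.3, -64.7, -1], 1], [[0, 0, -0.96], [63.3, -64.7, -1], 1], [[0, 0, -0.96], [63.3, -64.7, -1], 1], [[0, 0, -0.96], [63.3, -64.7, -1], 1], [[0, 0, -0.96], [63.3, -64.7, -1], 1], [[0, 0, -0.96], [63.3, -64.7, -1], 1], [[0, 0, -0.96], [63.3, -64.7, -1], 1], [[0, 0, -0.96], [63.3, -64.7, -1], 1], [[0, 0, -0.96], [63.3, -64.7, -1], 1], [[0, 0, -0.96], [63.3, -64.7, -1], 1], [[0, 0, -0.96], [63.3, -64.7, -1], 1], [[0, 0, -0.96], [63.3, -64.7, -1], 1], [[0, 0, -0.96], [63.3, -64.7, -1], 1]]}}

```text
clock: 1.77
position: [0.5653, 0.1479, 0.2055]
ee_rot: [2.535, 1.855, -0.001]
force: [1.0, 0.1, 0.8]
width: 0.998
gripper_force: 0.0
```

```bash
python3 -c "
from h import *
go([.597,.211,.20],-17.5)"
```

```text
turn [-0.0005  0.0007 -0.0021] shift [6.97 1.12 0.54] pos [0.5653 0.1479 0.2055] yaw -17.62 F [1.  0.1 0.8] T [-0.03 -0.12 -0.03] t 1.7667 w 0.998
```

>>> {"api": "drive_tool", "payload": {"commands": [[[0, 0, 0], [5, 0.8, 0.5], 1], [[0, 0, 0], [5, 0.8, 0.5], 1], [[0, 0, 0], [5, 0.8, 0.5], 1], [[0, 0, 0], [5, 0.8, 0.5], 1], [[0, 0, 0], [5, 0.8, 0.5], 1]]}}

```text
clock: 2.18
position: [0.5873, 0.1898, 0.2006]
ee_rot: [2.536, 1.854, -0.002]
force: [0.5, -0.4, 0.2]
width: 1.001
gripper_force: 0.0
```

```bash
python3 -c "
from h import *
for n in('top','side'): cv2.imwrite(f'pics/{n}1.png',cams.get_image(n))
go([.597,.211,.20],-17.5)
t=cv2.imread('pics/top1.png')[119:239,151:291];s=cv2.imread('pics/side1.png')[70:210,193:333]
cv2.imwrite('pics/m1.png',np.hstack([cv2.resize(t,(460,394)),cv2.resize(s,(330,330))[:330].repeat(1,0) if 0 else cv2.resize(s,(330,394))]))"
```

```text
turn [ 0.0006  0.001  -0.0039] shift [2.34 0.24 0.11] pos [0.5876 0.1895 0.2011] yaw -17.72 F [ 1.1 -0.2 -0.2] T [-0.   -0.11 -0.01] t 2.2833 w 0.999
```

View pics/m1.png

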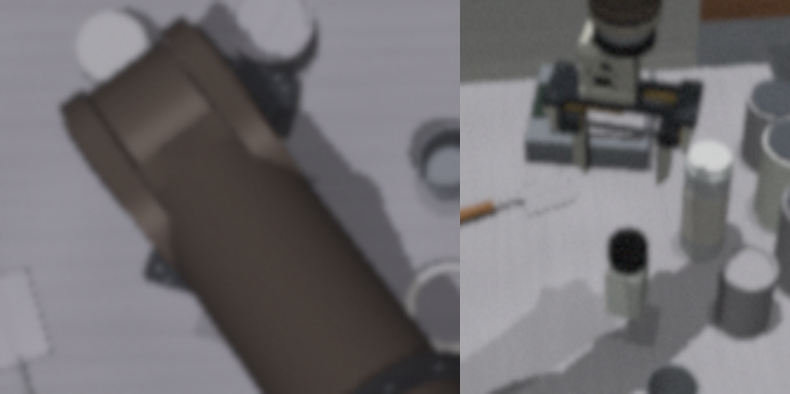

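```bash
python3 - <<'E'
from h import *
print("proj TCP side",proj("side",[.5876,.1895,.201]))
# finger tips expected
a=np.radians(-17.7)
for s in(-1,1):
  for r in (.046,.065): print(s,r,proj("side",np.array([.5876,.1895,.201])+s*r*np.array([np.cos(a),np.sin(a),0])))
im=cv2.imread("pics/side1.png"); cv2.imwrite("pics/f1.png",cv2.resize(im[95:145,225:300],(750,500),interpolation=cv2.INTER_CUBIC))
E
```

```text
proj TCP side [261.33540771 138.34243581]
-1 0.046 [247.2278615  136.43637333]
-1 0.065 [241.44171437 135.65461031]
1 0.046 [275.58474681 140.26765585]
1 0.065 [281.51222481 141.06851401]
```

View pics/f1.png

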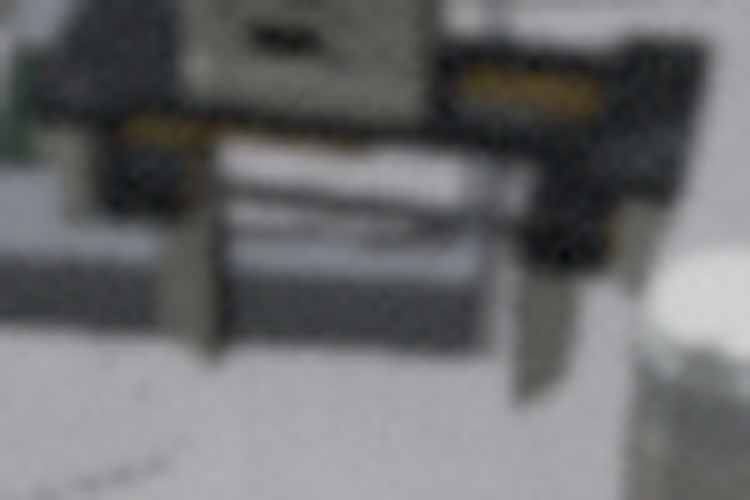

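Side zoom: the inner fingertips are at about (246.4,130.7) and (276.4,135.1). The columns agree with the reported TCP, but the rows are about 5 px higher than predicted. I'll look again once the fingers are next to the cap.

>>> {"api": "drive_tool", "payload": {"commands": [[[0, 0, 0], [2.3, 0.2, 0.1], 1], [[0, 0, 0], [2.3, 0.2, 2], 1], [[0, 0, 0], [2.3, 0.2, 6], 1], [[0, 0, 0], [2.3, 0.2, 8.5], 1], [[0, 0, 0], [2.3, 0.2, 8.5], 1], [[0, 0, 0], [2.3, 0.2, 8.5], 1]]}}

```text
clock: 2.78
position: [0.5959, 0.2111, 0.1156]
ee_rot: [-2.536, -1.854, 0.004]
force: [1.2, 0.5, 0.2]
width: 1.001
gripper_force: 0.0
```

```bash
python3 - <<'E'
from h import *
go([.597,.211,.074],-17.5)
im=cams.get_image("side"); cv2.imwrite("pics/s2.png",cv2.resize(im[115:195,215:315],(750,600),interpolation=cv2.INTER_CUBIC))
s=readout.observe()["position"]; a=np.radians(yaw())
for k in(-1,1): print(proj("side",s+k*.046*np.array([np.cos(a),np.sin(a),0])))
E
```

```text
turn [-0.0015  0.0019 -0.0031] shift [0.03 0.11 4.16] pos [0.5959 0.2111 0.1156] yaw -17.68 F [1.2 0.5 0.2] T [ 0.02 -0.16 -0.09] t 2.7833 w 1.001
[249.88810721 151.3393582 ]
[276.42078158 155.04881779]
```

View pics/s2.png

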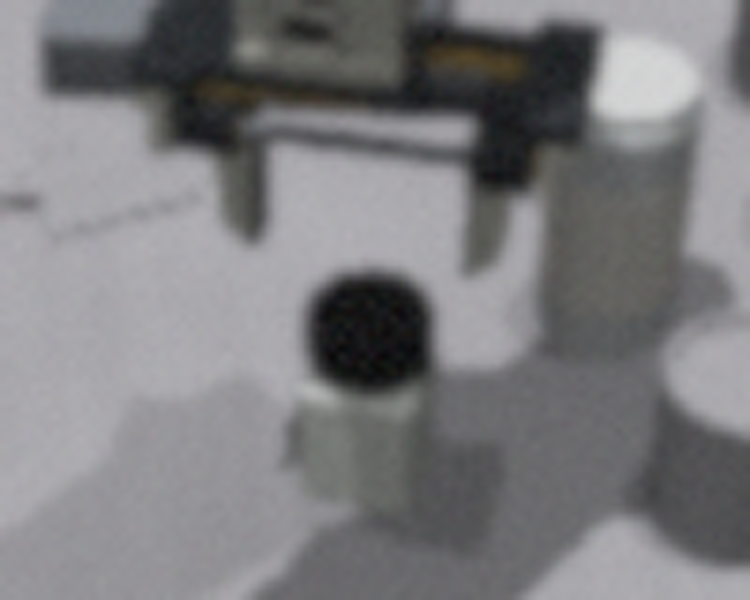

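Fingertips at (248.3,147.0) and (277.7,151.4), cap top centre ≈(264,156.5). The tips are still ~4 px too high, so either TCP height or y looks off. I'll check against the gripper body in the earlier top view.

```bash
python3 - <<'E'
from h import *
a=np.radians(-17.7); u=np.array([np.cos(a),np.sin(a),0]); v=np.array([-u[1],u[0],0])
for z in(.27,.30):
  for k in(-.095,.095):
    for w in(-.0375,.0375): print(z,k,w,proj("top",np.array([.5876,.1895,z])+k*u+w*v).round(1))
im=cams.get_image("top"); cv2.imwrite("pics/t3.png",cv2.resize(im[120:220,170:270],(600,600),interpolation=cv2.INTER_CUBIC))
s=readout.observe()["position"]
for k in(-.095,.095):
    for w in(-.0375,.0375): print("now",k,w,(proj("top",s+k*u+w*v+[0,0,.09])).round(1))
E
```

```text
0.27 -0.095 -0.0375 [223.7 212.4]
0.27 -0.095 0.0375 [197.5 204.4]
0.27 0.095 -0.0375 [244.4 146.5]
0.27 0.095 0.0375 [218.5 138.7]
0.3 -0.095 -0.0375 [222.4 212. ]
0.3 -0.095 0.0375 [195.7 203.8]
0.3 0.095 -0.0375 [243.7 144.5]
0.3 0.095 0.0375 [217.2 136.5]
now -0.095 -0.0375 [217.8 209.8]
now -0.095 0.0375 [193.  202.1]
now 0.095 -0.0375 [237.6 147. ]
now 0.095 0.0375 [213.  139.5]
```

View pics/t3.png

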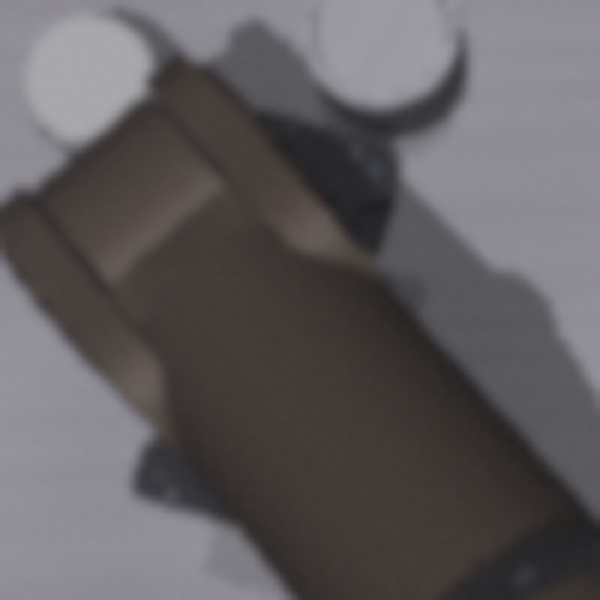

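The top view puts the gripper corners at about (236,145) and (193,200), matching the prediction. xy is therefore right and only the visible tip height is in doubt. I'll go down to the cap and compare there.

>>> {"api": "drive_tool", "payload": {"commands": [[[0, 0, 0], [0, 0.1, 2.5], 1], [[0, 0, 0], [0, 0.1, 4.1], 1], [[0, 0, 0], [0, 0.1, 4.1], 1], [[0, 0, 0], [0, 0.1, 4.1], 1]]}}

```text
clock: 3.22
position: [0.5981, 0.2126, 0.0764]
ee_rot: [2.535, 1.855, 0.002]
force: [-0.1, -0.2, 0.8]
width: 1.003
gripper_force: 0.0
```

```bash
python3 - <<'E'
from h import *
go([.597,.211,.074],-17.5)
im=cams.get_image("side"); cv2.imwrite("pics/s4.png",cv2.resize(im[130:190,225:300],(750,600),interpolation=cv2.INTER_CUBIC))
s=readout.observe()["position"]; a=np.radians(yaw())
for k in(-1,1): print(proj("side",s+k*.046*np.array([np.cos(a),np.sin(a),0])))
print(proj("side",[.597,.211,.104]))
E
```

```text
turn [ 0.001  -0.0007 -0.002 ] shift [-0.18 -0.05  0.24] pos [0.5981 0.2126 0.0764] yaw -17.61 F [-0.1 -0.2  0.8] T [-0.06 -0.1   0.04] t 3.2167 w 1.003
[250.43244897 159.8548977 ]
[276.31201432 163.53184679]
[263.06671801 156.3423721 ]
```

View pics/s4.png

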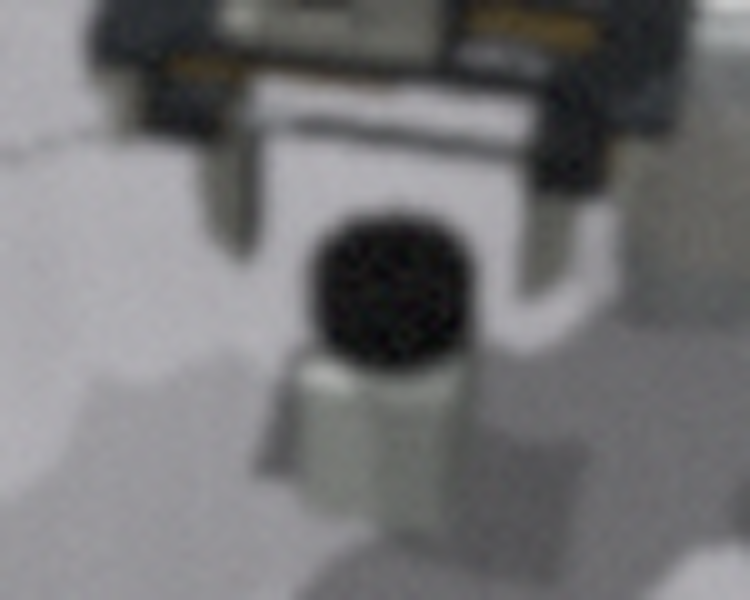

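Tips at (249.5,155.5) and (277.5,159.8) straddle the cap (top centre ≈(264,156)). Now I'll close on the cap.

>>> {"api": "drive_tool", "payload": {"commands": [[[0, 0, 0], [-0.2, 0, 0.2], 1], [[0, 0, 0], [-0.2, 0, 0.2], 1], [[0, 0, 0], [-0.2, 0, 0.2], -1], [[0, 0, 0], [-0.2, 0, 0.2], -1], [[0, 0, 0], [-0.2, 0, 0.2], -1], [[0, 0, 0], [-0.2, 0, 0.2], -1], [[0, 0, 0], [-0.2, 0, 0.2], -1], [[0, 0, 0], [-0.2, 0, 0.2], -1]], "newtons": 35}}

```text
clock: 3.93
position: [0.5973, 0.2105, 0.0731]
ee_rot: [2.535, 1.855, 0.001]
force: [2.3, 0.1, 0.9]
width: 0.611
gripper_force: 29.3
```

```bash
python3 - <<'E'
from h import *
go([.597,.211,.074],-17.5); print(readout.observe()["gripper_force"])
E
```

```text
turn [ 0.0007 -0.0002 -0.0018] shift [ 0.04 -0.04 -0.09] pos [0.5973 0.2105 0.0731] yaw -17.6 F [2.3 0.1 0.9] T [-0.17 -0.6  -0.05] t 3.9333 w 0.611
29.308892835142615
```

>>> {"api": "drive_tool", "payload": {"commands": [[[0, 0, 0], [0, 0, -2], -1], [[0, 0, 0], [0, 0, -5], -1], [[0, 0, 0], [0, 0, -8], -1], [[0, 0, 0], [0, 0, -10], -1], [[0, 0, 0], [0, 0, -10], -1], [[0, 0, 0], [0, 0, -10], -1]]}}

```text
clock: 4.43
position: [0.5975, 0.211, 0.1741]
ee_rot: [2.534, 1.855, 0.004]
force: [0.5, 0.3, -0.8]
width: 0.175
gripper_force: 0.0
```

```bash
python3 - <<'E'
from h import *
go([.537,-.184,.17],-58); print(readout.observe()["gripper_force"])
im=cams.get_image("side"); cv2.imwrite("pics/s5.png",cv2.resize(im[80:200,200:340],(700,600),interpolation=cv2.INTER_CUBIC))
E
```

```text
turn [ 0.0014 -0.0021  0.7052] shift [-39.48   6.18   0.37] pos [0.5975 0.211  0.1741] yaw -17.59 F [ 0.5  0.3 -0.8] T [ 0.   -0.1  -0.05] t 4.4333 w 0.175
0.0
```

View pics/s5.png

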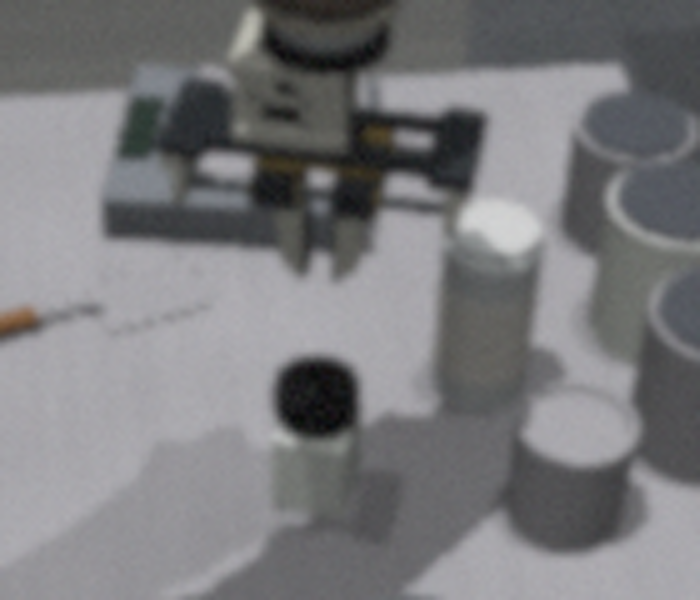

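The jar slipped out. The picture shows the gripper closing empty, with the tips at ≈(263.5,135), and the jar still upright at ≈(263,160). I'll check the jar's displacement and the tool bias.

```bash
python3 - <<'E'
from h import *
im=cams.get_image("side")
g=im[142:182,243:283].max(2); 
for th in(65,80):
    N,L,S,C=cv2.connectedComponentsWithStats((g<th).astype(np.uint8)); j=1+S[1:,4].argmax(); print(S[j],C[j]+[243,142],plane("side",C[j]+[243,142],.093))
s=readout.observe()["position"]; a=np.radians(yaw()); u=np.array([np.cos(a),np.sin(a),0]);v=np.array([-u[1],u[0],0]); print("tip",proj("side",s), "tip front",proj("side",s-.0095*v))
for k in(-.095,.095): print("body bottom",k,proj("side",s+k*u+[0,0,.066]-.0375*v),proj("side",s+k*u+[0,0,.066]))
print("z+.02",proj("side",s+[0,0,.02]),"y+.02",proj("side",s+.02*v))
sub=im[125:142,250:278].max(2);print("\n".join(" ".join(f"{x:3d}" for x in r) for r in sub))
E
```

```text
[ 13  10  15  15 193] [263.07772021 159.2642487 ] [0.59686666 0.20822718 0.093     ]
[ 12  10  16  16 211] [263.00473934 159.36966825] [0.59655441 0.20772177 0.093     ]
tip [263.16919517 141.10947307] tip front [262.61801408 142.94592645]
body bottom -0.095 [231.16794189 128.16459697] [234.10945016 120.99818409]
body bottom 0.095 [291.78903115 136.15134402] [293.42855164 128.65545018]
z+.02 [263.25531118 136.31115343] y+.02 [264.31033624 137.30736092]
 67  66  67  65  63  70  80  84  91  85  80  57  45  58  61  60  69  81  82  82  80  69  68  83 108 137 157 166
 65  65  65  65  63  69  81  90  87  88  77  54  51  56  59  61  66  85  89  85  86  80  76  94 122 143 161 168
 69  67  64  66  63  71  82  87  91  85  72  56  47  55  60  62  74  85  91  86  85  76  76  97 123 153 166 168
 79  75  74  71  72  72  84  91  88  88  79  54  44  59  65  62  73  84  88  89  82  77  78  99 123 150 166 168
115 111 104 106 103 104 100  95  87  83  73  56  60  75  77  70  77  87  88  89  84  83  89 106 128 150 166 169
150 149 146 145 146 140 122 103  91  84  73  60  76 104 105  90  86  85  86  91  92
[... 560 characters left out ...]
 167 170 172 170 172 169 168
170 172 173 173 174 173 173 169 167 157 149 152 164 167 161 142 132 139 151 160 171 170 174 171 172 171 172 171
170 172 172 173 172 174 174 174 173 168 168 169 170 169 167 159 155 159 164 170 171 172 171 172 173 172 170 169
171 174 174 175 172 175 174 175 173 172 174 172 174 175 170 173 167 169 173 171 172 170 172 172 170 173 171 171
174 172 171 174 175 178 176 173 174 175 175 175 175 173 174 173 171 174 169 172 174 170 174 172 171 170 171 172
176 175 177 175 176 175 176 176 177 173 173 175 173 175 174 172 172 171 170 171 173 174 172 171 171 170 170 169
176 174 176 175 175 176 177 178 174 175 174 175 175 174 172 174 174 173 169 174 172 171 173 172 172 173 173 171
```

>>> {"api": "drive_tool", "payload": {"commands": [[[0, 0, 0], [0, 0, 3], -1], [[0, 0, 0], [0, 0, 5.5], -1], [[0, 0, 0], [0, 0, 6.8], -1], [[0, 0, 0], [0, 0, 6.8], -1], [[0, 0, 0], [0, 0, 7.1], -1], [[0, 0, 0], [0, 0, 7.3], -1], [[0, 0, 0], [0, 0, 7.3], -1]]}}

```text
clock: 5.12
position: [0.5973, 0.211, 0.1007]
ee_rot: [2.535, 1.855, 0.002]
force: [-0.4, 0.7, -0.1]
width: 0.005
gripper_force: 0.0
```

```bash
python3 - <<'E'
from h import *
go([.597,.211,.10],-17.5); print(proj("side",[0,0,0]),proj("top",[0,0,0]))
im=cams.get_image("side"); cv2.imwrite("pics/s6.png",cv2.resize(im[120:190,225:305],(640,560),interpolation=cv2.INTER_CUBIC))
E
```

```text
turn [ 0.0008 -0.0008 -0.0016] shift [-0.01 -0.03  0.07] pos [0.5973 0.211  0.1007] yaw -17.59 F [-0.4  0.7 -0.1] T [-0.   -0.07 -0.06] t 5.1167 w 0.005
[ 79.76134466 239.93654225] [289.94127237 366.15042486]
```

>>> {"api": "drive_tool", "payload": {"commands": [[[0, 0, 0], [0, 0, 0.4], -1], [[0, 0, 0], [0, 0, 0.7], -1], [[0, 0, 0], [0, 0, 0.7], -1]]}}

```text
clock: 5.42
position: [0.5966, 0.2104, 0.0925]
ee_rot: [2.535, 1.855, -0.001]
force: [0.6, 0.3, 0.3]
width: 0.002
gripper_force: 0.0
```

>>> {"api": "drive_tool", "payload": {"commands": [[[0, 0, 0], [0, 0, 0.3], -1], [[0, 0, 0], [0, 0, 0.5], -1], [[0, 0, 0], [0, 0, 0.5], -1]]}}

```text
clock: 5.67
position: [0.5966, 0.2104, 0.0874]
ee_rot: [-2.535, -1.855, 0.001]
force: [0.2, 0.4, -0.6]
width: 0.006
gripper_force: 0.0
```

>>> {"api": "drive_tool", "payload": {"commands": [[[0, 0, 0], [0, 0, 0.2], -1], [[0, 0, 0], [0, 0, 0.4], -1], [[0, 0, 0], [0, 0, 0.4], -1]]}}

```text
clock: 5.92
position: [0.5966, 0.2104, 0.0835]
ee_rot: [-2.535, -1.856, 0.001]
force: [-0.5, -1.0, -0.7]
width: 0.004
gripper_force: 0.0
```

```bash
python3 - <<'E'
from h import *
go([.597,.211,.08],-17.5)
im=cams.get_image("side"); cv2.imwrite("pics/s7.png",cv2.resize(im[120:190,225:305],(640,560),interpolation=cv2.INTER_CUBIC))
E
```

```text
turn [-0.0004  0.0005 -0.0017] shift [0.07 0.02 0.35] pos [0.5966 0.2104 0.0835] yaw -17.6 F [-0.5 -1.  -0.7] T [-0.03 -0.06  0.02] t 5.9167 w 0.004
```

View pics/s7.png

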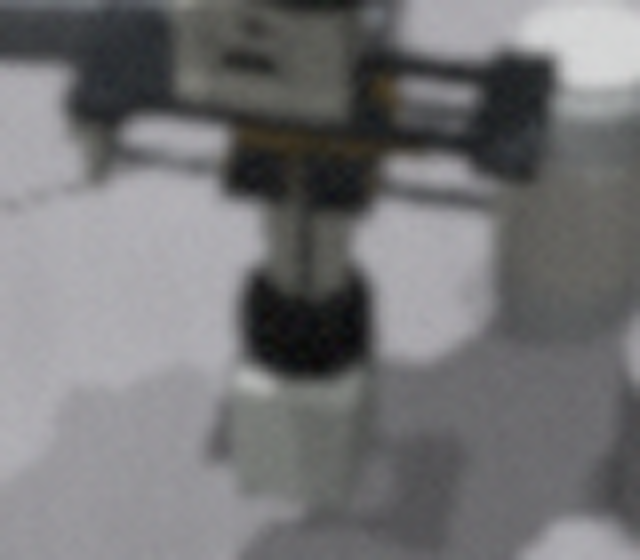

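The closed tips are at ≈(262.5,157.5), right at the cap's top, with the state z at 0.0835. So the reported TCP lies about 2 cm beyond the real finger ends. I'll get the exact value by touch.

>>> {"api": "drive_tool", "payload": {"commands": [[[0, 0, 0], [0, 0, 0.15], -1], [[0, 0, 0], [0, 0, 0.3], -1], [[0, 0, 0], [0, 0, 0.3], -1]]}}

```text
clock: 6.22
position: [0.5967, 0.2105, 0.0806]
ee_rot: [2.535, 1.856, -0.001]
force: [0.8, -1.4, 0.4]
width: 0.006
gripper_force: 0.0
```

```bash
python3 - <<'E'
from h import *
go([.597,.211,.08],-17.5)
E
```

```text
turn [-0.0002  0.0003 -0.0017] shift [0.06 0.01 0.06] pos [0.5967 0.2105 0.0806] yaw -17.59 F [ 0.8 -1.4  0.4] T [-0.03 -0.07  0.06] t 6.2167 w 0.006
```

>>> {"api": "drive_tool", "payload": {"commands": [[[0, 0, 0], [0, 0, 0.15], -1], [[0, 0, 0], [0, 0, 0.3], -1], [[0, 0, 0], [0, 0, 0.3], -1]]}}

```text
clock: 6.47
position: [0.5967, 0.2105, 0.0776]
ee_rot: [-2.535, -1.856, 0.001]
force: [-0.3, -0.3, -0.0]
width: 0.003
gripper_force: 0.0
```

>>> {"api": "drive_tool", "payload": {"commands": [[[0, 0, 0], [0, 0, 0.15], -1], [[0, 0, 0], [0, 0, 0.3], -1], [[0, 0, 0], [0, 0, 0.3], -1]]}}

```text
clock: 6.72
position: [0.5968, 0.2106, 0.0747]
ee_rot: [-2.535, -1.856, 0.0]
force: [-0.1, 0.6, 0.0]
width: 0.004
gripper_force: 0.0
```

>>> {"api": "drive_tool", "payload": {"commands": [[[0, 0, 0], [0, 0, 0.15], -1], [[0, 0, 0], [0, 0, 0.3], -1], [[0, 0, 0], [0, 0, 0.3], -1]]}}

```text
clock: 6.97
position: [0.5972, 0.2108, 0.0735]
ee_rot: [2.534, 1.855, 0.002]
force: [-3.3, -2.6, 14.2]
width: 0.001
gripper_force: 6.8
```

```bash
python3 - <<'E'
from h import *
go([.597,.211,.07],-17.5)
im=cams.get_image("side")[148:172,250:277].max(2)
print("\n".join(" ".join(f"{x:3d}" for x in r) for r in im))
E
```

```text
turn [ 0.0013 -0.0004 -0.0017] shift [ 0.01 -0.03  0.35] pos [0.5972 0.2108 0.0735] yaw -17.6 F [-3.3 -2.6 14.2] T [-0.63  0.91  0.  ] t 6.9667 w 0.001
179 175 169 164 158 156 144 123  97  79  72  72  65  51  56  54  55  51  49  51  84 121 150 161 159 157 154
178 177 177 177 175 177 164 139 111  94  85  83  69  58  65  77  78  71  74  88 111 139 162 170 174 174 171
179 177 179 175 175 176 168 147 116  98  88  85  69  62  74  84  87  86  94 117 139 162 171 174 175 176 176
176 176 177 177 177 177 167 143 114  95  93  84  69  67  77  86  89  88 102 128 156 171 175 177 177 177 175
178 177 178 174 177 174 158 130 105  96  91  87  74  63  76  87  90  89 102 127 151 170 173 173 175 174 175
175 177 175 175 174 160 135 107  93  92  90  82  71  64  76  90  89  90  87 106 134 158 172 174 175 173 174
176 177 176 173 165 143 111  81  86  89  90  84  72  64  81  92  91  84  74  72 106 142 168 174 174 173 177
174 176 175 171 155 124  83  59  72  84  87  85  69  62  77  88  91  84  65  53  79 122 156 171 174 171 175
176 177 173 168 146 105  62  42  55  75  85  85  69  69  77  89  86  78  60  42  59 
[... 943 characters left out ...]
  27  21  21  29  40  50  66  85 113 128 133 138 139
164 166 159 143 145 157 151 125  93  64  42  34  33  30  33  35  43  55  71  79  83  90 103 112 116 116 115
157 155 143 132 152 170 175 164 140 104  83  75  67  64  68  74  79  88 104 108  97  93 100 106 110 110 111
159 148 130 125 138 156 165 172 158 132 117 105  97 104 107 111 112 119 126 118 102  95 103 109 110 113 111
155 143 124 111 122 132 144 147 141 134 126 121 115 116 121 124 124 128 124 113  98  95 104 109 110 111 112
152 139 118 107 117 123 129 128 129 125 120 114 115 114 116 119 122 120 116 100  91  91 102 110 109 108 108
149 130 108 104 116 126 122 125 126 122 118 113 105 107 107 109 110 112 106  97  88  92 102 109 111 110 112
```

Contact: 14 N on the cap top (0.104) at state z 0.0735, so the real finger ends are 30 mm above the reported TCP. I'll regrasp 3 cm lower.

>>> {"api": "drive_tool", "payload": {"commands": [[[0, 0, 0], [0, 0, -1.5], -1], [[0, 0, 0], [0, 0, -2.5], 1], [[0, 0, 0], [0, 0, -2.5], 1], [[0, 0, 0], [0, 0, -2.5], 1], [[0, 0, 0], [0, 0, -2.5], 1], [[0, 0, 0], [0, 0, -2.5], 1], [[0, 0, 0], [0, 0, -2.5], 1], [[0, 0, 0], [0, 0, -2.5], 1], [[0, 0, 0], [0, 0, -2.5], 1], [[0, 0, 0], [0, 0, -2.5], 1]], "newtons": 45}}

```text
clock: 7.85
position: [0.5967, 0.2106, 0.0967]
ee_rot: [-2.535, -1.856, 0.0]
force: [0.3, 0.1, -0.8]
width: 0.609
gripper_force: 0.0
```

```bash
python3 - <<'E'
from h import *
go([.597,.2095,.044],-17.5)
E
```

```text
turn [-0.0002  0.0002 -0.0016] shift [-0.09  0.06  5.27] pos [0.5967 0.2106 0.0967] yaw -17.59 F [ 0.3  0.1 -0.8] T [-0.04 -0.03 -0.03] t 7.85 w 0.609
```

>>> {"api": "drive_tool", "payload": {"commands": [[[0, 0, 0], [-0.1, 0, 0], 1], [[0, 0, 0], [-0.1, 0, 0], 1], [[0, 0, 0], [-0.1, 0, 0], 1], [[0, 0, 0], [-0.1, 0, 0], 1], [[0, 0, 0], [-0.1, 0, 0], 1], [[0, 0, 0], [-0.1, 0, 1.5], 1], [[0, 0, 0], [-0.1, 0, 3], 1], [[0, 0, 0], [-0.1, 0, 4.5], 1], [[0, 0, 0], [-0.1, 0, 5.2], 1], [[0, 0, 0], [-0.1, 0, 5.2], 1], [[0, 0, 0], [-0.1, 0, 5.2], 1]]}}

```text
clock: 8.77
position: [0.5965, 0.2098, 0.045]
ee_rot: [-2.535, -1.856, 0.001]
force: [1.1, -0.9, -0.1]
width: 0.999
gripper_force: 0.0
```

```bash
python3 - <<'E'
from h import *
go([.597,.2095,.044],-17.5)
E
```

```text
turn [-0.0004  0.0001 -0.0015] shift [-0.01  0.06  0.1 ] pos [0.5965 0.2098 0.045 ] yaw -17.59 F [ 1.1 -0.9 -0.1] T [-0.03 -0.06 -0.03] t 8.7667 w 0.999
```

>>> {"api": "drive_tool", "payload": {"commands": [[[0, 0, 0], [0, 0, 0], -1], [[0, 0, 0], [0, 0, 0], -1], [[0, 0, 0], [0, 0, 0], -1], [[0, 0, 0], [0, 0, 0], -1], [[0, 0, 0], [0, 0, 0], -1], [[0, 0, 0], [0, 0, 0], -1], [[0, 0, 0], [0, 0, 0], -1], [[0, 0, 0], [0, 0, 0], -1]]}}

```text
clock: 9.43
position: [0.5962, 0.2098, 0.0451]
ee_rot: [-2.535, -1.856, 0.0]
force: [-2.5, 0.1, 3.2]
width: 0.631
gripper_force: 44.7
```

>>> {"api": "drive_tool", "payload": {"commands": [[[0, 0, 0], [0, 0, -1], -1], [[0, 0, 0], [0, 0, -3], -1], [[0, 0, 0], [0, 0, -5], -1], [[0, 0, 0], [0, 0, -7], -1], [[0, 0, 0], [0, 0, -9], -1], [[0, 0, 0], [0, 0, -10], -1], [[0, 0, 0], [0, 0, -10], -1], [[0, 0, 0], [0, 0, -10], -1]]}}

```text
clock: 10.1
position: [0.5965, 0.2093, 0.1446]
ee_rot: [2.535, 1.855, -0.0]
force: [-0.2, 1.1, -5.8]
width: 0.632
gripper_force: 44.7
```

```bash
python3 - <<'E'
from h import *
go([.537,-.184,.145],-58)
E
```

```text
turn [3.00e-04 2.00e-04 7.05e-01] shift [-3.929e+01  6.230e+00 -3.000e-02] pos [0.5965 0.2093 0.1446] yaw -17.61 F [-0.2  1.1 -5.8] T [-0.06 -0.04  0.01] t 10.1 w 0.632
```

>>> {"api": "drive_tool", "payload": {"commands": [[[0, 0, 0.08], [-4, 0.5, 0], -1], [[0, 0, 0.705], [-39.3, 6.2, 0], -1], [[0, 0, 0.705], [-39.3, 6.2, 0], -1], [[0, 0, 0.705], [-39.3, 6.2, 0], -1], [[0, 0, 0.705], [-39.3, 6.2, 0], -1], [[0, 0, 0.705], [-39.3, 6.2, 0], -1], [[0, 0, 0.705], [-39.3, 6.2, 0], -1], [[0, 0, 0.705], [-39.3, 6.2, 0], -1], [[0, 0, 0.705], [-39.3, 6.2, 0], -1], [[0, 0, 0.705], [-39.3, 6.2, 0], -1], [[0, 0, 0.705], [-39.3, 6.2, 0], -1], [[0, 0, 0.705], [-39.3, 6.2, 0], -1], [[0, 0, 0.705], [-39.3, 6.2, 0], -1], [[0, 0, 0.705], [-39.3, 6.2, 0], -1]]}}

```text
clock: 11.27
position: [0.5367, -0.1819, 0.1441]
ee_rot: [-3.017, -0.869, 0.001]
force: [-0.0, 0.5, -5.6]
width: 0.633
gripper_force: 44.8
```

```bash
python3 - <<'E'
from h import *
go([.537,-.184,.10],-58)
im=cams.get_image("side"); cv2.imwrite("pics/s8.png",im)
print(proj("side",[.537,-.184,.1]), proj("side",[.537,-.184,.2]))
E
```

```text
turn [-0.0016  0.0004  0.0024] shift [-0.08  0.2   4.41] pos [ 0.5367 -0.1819  0.1441] yaw -57.86 F [-0.   0.5 -5.6] T [ 0.04 -0.   -0.02] t 11.2667 w 0.633
[257.90176818 257.84622357] [258.01779775 236.29958127]
```

>>> {"api": "drive_tool", "payload": {"commands": [[[0, 0, 0], [-0.1, 0.2, 2], -1], [[0, 0, 0], [-0.1, 0.2, 4], -1], [[0, 0, 0], [-0.1, 0.2, 5.5], -1], [[0, 0, 0], [-0.1, 0.2, 5.9], -1], [[0, 0, 0], [-0.1, 0.2, 6.2], -1], [[0, 0, 0], [-0.1, 0.2, 6.4], -1], [[0, 0, 0], [-0.1, 0.2, 6.4], -1]]}}

```text
clock: 11.9
position: [0.5376, -0.1856, 0.0814]
ee_rot: [3.019, 0.867, 0.001]
force: [0.2, 0.6, -5.4]
width: 0.632
gripper_force: 44.8
```

```bash
python3 - <<'E'
from h import *
go([.537,-.184,.077],-58)
im=cams.get_image("side"); cv2.imwrite("pics/s9.png",im)
E
```

```text
turn [ 0.0006 -0.0007  0.001 ] shift [ 0.03 -0.17  0.44] pos [ 0.5376 -0.1856  0.0814] yaw -57.95 F [ 0.2  0.6 -5.4] T [0.02 0.05 0.02] t 11.9 w 0.632
```

>>> {"api": "drive_tool", "payload": {"commands": [[[0, 0, 0], [0, -0.1, 0.2], -1], [[0, 0, 0], [0, -0.1, 0.4], -1], [[0, 0, 0], [0, -0.1, 0.6], -1], [[0, 0, 0], [0, -0.1, 0.6], -1]]}}

```text
clock: 12.28
position: [0.538, -0.1858, 0.0783]
ee_rot: [3.017, 0.865, 0.005]
force: [-7.9, 0.5, 24.0]
width: 0.629
gripper_force: 45.0
```

```bash
python3 - <<'E'
from h import *
go([.537,-.184,.053],-58)
E
```

```text
turn [ 0.0037 -0.002  -0.0003] shift [ 0.01 -0.21  2.53] pos [ 0.538  -0.1858  0.0783] yaw -58.02 F [-7.9  0.5 24. ] T [0.35 1.79 0.08] t 12.2833 w 0.629
```

>>> {"api": "drive_tool", "payload": {"commands": [[[0, 0, 0], [0, 0, -0.5], -1], [[0, 0, 0], [-0.2, -0.1, -0.5], -1], [[0, 0, 0], [-0.2, -0.1, -0.2], -1], [[0, 0, 0], [-0.2, -0.1, 0], -1], [[0, 0, 0], [-0.2, -0.1, 0.2], -1], [[0, 0, 0], [-0.2, -0.1, 0.2], -1]]}}

```text
clock: 12.78
position: [0.536, -0.1888, 0.0759]
ee_rot: [3.015, 0.861, 0.005]
force: [-7.3, -6.3, 27.9]
width: 0.633
gripper_force: 45.2
```

```bash
python3 - <<'E'
from h import *
go([.537,-.184,.053],-58)
E
```

```text
turn [ 0.0063 -0.0013 -0.0025] shift [ 0.34 -0.37  2.29] pos [ 0.536  -0.1888  0.0759] yaw -58.14 F [-7.3 -6.3 27.9] T [-1.07  1.48  0.01] t 12.7833 w 0.633
```

>>> {"api": "drive_tool", "payload": {"commands": [[[0, 0, 0], [0, 0, -0.3], -1], [[0, 0, 0], [-0.27, 0.25, -0.3], -1], [[0, 0, 0], [-0.27, 0.25, 0], -1], [[0, 0, 0], [-0.27, 0.25, 0.2], -1], [[0, 0, 0], [-0.27, 0.25, 0.3], -1], [[0, 0, 0], [-0.27, 0.25, 0.3], -1]]}}

```text
clock: 13.28
position: [0.5331, -0.1885, 0.0691]
ee_rot: [-3.019, -0.867, 0.001]
force: [0.3, 0.9, -4.9]
width: 0.628
gripper_force: 44.8
```

```bash
python3 - <<'E'
from h import *
go([.537,-.184,.053],-58)
E
```

```text
turn [-0.0007  0.0002  0.0006] shift [ 0.57 -0.17  1.61] pos [ 0.5331 -0.1885  0.0691] yaw -57.97 F [ 0.3  0.9 -4.9] T [ 0.1  -0.27  0.06] t 13.2833 w 0.628
```

The jar is in the socket with no side force. Continuing down.

>>> {"api": "drive_tool", "payload": {"commands": [[[0, 0, 0], [0, 0, 0.5], -1], [[0, 0, 0], [0, 0, 1], -1], [[0, 0, 0], [0, 0, 1.4], -1], [[0, 0, 0], [0, 0, 1.7], -1], [[0, 0, 0], [0, 0, 1.8], -1], [[0, 0, 0], [0, 0, 1.8], -1]]}}

```text
clock: 13.78
position: [0.5348, -0.1878, 0.0528]
ee_rot: [3.019, 0.868, 0.004]
force: [-0.9, 4.8, 8.4]
width: 0.632
gripper_force: 44.8
```

```bash
python3 - <<'E'
from h import *
go([.533,-.1885,.053],-58)
E
```

```text
turn [ 0.0008 -0.0022  0.0013] shift [-0.19 -0.03 -0.02] pos [ 0.5348 -0.1878  0.0528] yaw -57.93 F [-0.9  4.8  8.4] T [0.91 0.38 0.02] t 13.7833 w 0.632
```

Seated: z is 0.0528 (0.053 expected) with a clear reaction force. Now unscrewing with a firm grip, first part then check.

>>> {"api": "drive_tool", "payload": {"commands": [[[0, 0, 0], [-0.05, 0, -0.05], -1], [[0, 0, 0], [-0.05, 0, -0.05], -1], [[0, 0, -0.08], [-0.05, 0, -0.07], -1], [[0, 0, -0.16], [-0.05, 0, -0.1], -1], [[0, 0, -0.24], [-0.05, 0, -0.12], -1], [[0, 0, -0.32], [-0.05, 0, -0.14], -1], [[0, 0, -0.4], [-0.05, 0, -0.16], -1], [[0, 0, -0.48], [-0.05, 0, -0.18], -1], [[0, 0, -0.52], [-0.05, 0, -0.2], -1], [[0, 0, -0.52], [-0.05, 0, -0.2], -1]], "newtons": 60}}

```text
clock: 14.62
position: [0.5345, -0.19, 0.0543]
ee_rot: [2.693, 1.614, 0.003]
force: [3.3, 0.2, -0.2]
width: 0.629
gripper_force: 59.8
```

```bash
python3 - <<'E'
from h import *
go([.5348,-.1878,.0548],8)
E
```

```text
turn [ 3.200e-03  3.000e-04 -6.307e-01] shift [ 0.21 -0.08 -0.05] pos [ 0.5345 -0.19    0.0543] yaw -28.13 F [ 3.3  0.2 -0.2] T [-0.27 -0.86  0.02] t 14.6167 w 0.629
```

>>> {"api": "drive_tool", "payload": {"commands": [[[0, 0, -0.06], [0, 0, -0.02], -1], [[0, 0, -0.12], [0, 0, -0.04], -1], [[0, 0, -0.18], [0, 0, -0.06], -1], [[0, 0, -0.25], [0, 0, -0.08], -1]]}}

```text
clock: 14.95
position: [0.5345, -0.1897, 0.0554]
ee_rot: [2.471, 1.936, 0.003]
force: [3.9, -0.4, 2.5]
width: 0.631
gripper_force: 59.8
```

```bash
python3 - <<'E'
from h import *
go([.5348,-.1878,.0548],8)
E
```

```text
turn [ 0.0031  0.0007 -0.3814] shift [ 0.19 -0.02  0.06] pos [ 0.5345 -0.1897  0.0554] yaw -13.85 F [ 3.9 -0.4  2.5] T [-0.07 -1.03 -0.12] t 14.95 w 0.631
```

>>> {"api": "drive_tool", "payload": {"commands": [[[0, 0, -0.08], [0, 0, 0], -1], [[0, 0, -0.16], [0, 0, 0], -1], [[0, 0, -0.24], [0, 0, 0], -1], [[0, 0, -0.32], [0, 0, 0], -1], [[0, 0, -0.37], [0, 0, 0], -1], [[0, 0, -0.37], [0, 0, 0], -1], [[0, 0, -0.37], [0, 0, 0], -1]]}}

```text
clock: 15.53
position: [0.5345, -0.1891, 0.0557]
ee_rot: [2.075, 2.356, 0.003]
force: [2.0, 0.7, 7.5]
width: 0.625
gripper_force: 59.8
```

```bash
python3 - <<'E'
from h import *
go([.5348,-.1878,.0698],8)
im=cams.get_image("side"); cv2.imwrite("pics/u0.png",im)
im=im[255:300,240:280].max(2)
print("\n".join(" ".join(f"{x:3d}" for x in r) for r in im[::2]))
E
```

```text
turn [ 0.0029  0.0007 -0.0131] shift [ 0.12  0.05 -1.4 ] pos [ 0.5345 -0.1891  0.0557] yaw 7.25 F [2.  0.7 7.5] T [ 0.26 -0.59  0.03] t 15.5333 w 0.625
 55  49  49  47  50  50  48  44  40  38  36  43  46  49  47  57  57  64  75  95 101 100  86  72  68  64  66  60  65  70  79  82  77  56  41  37  40  39  34  37
 41  46  51  57  56  62  61  53  59  63  66  70  67  65  67  63  64  61  65  65  65  62  52  46  41  34  36  30  33  55  83  96  86  72  65  73  79  89 100 106
 56  61  57  59  60  58  54  59  56  54  51  50  50  45  40  34  34  30  35  35  27  23  33  34  28  29  28  28  32  56  87 100 101 100 102 111 121 129 128 131
 50  49  42  46  37  40  37  36  36  34  33  31  18  23  31  27  26  20  27  26  26  30  17  29  31  28  28  25  42  67  91 102 109 110 107 106 111 114 117 121
 43  44  43  48  54  55  53  42  30  27  27  27  26  26  30  35  27  21  17  28  30  25  26  21  23  29  45  70  90  95 103 116 124 127 121 112 106 105 106 114
 98 100  97  92  96  95  89  69  40  31  23  22  21  16  19  27  21  25  28  25  25  30  31  27  30  41  78 118 133 131 131 127 138 139 137 132 121 
[... 2031 characters left out ...]
 121 137 155 176 194 198 200 199 199 202 202 204 202 202 203
181 181 181 183 186 191 195 196 190 172 151 135 132 147 173 192 186 155 129 114 112 114 112 125 147 173 193 202 202 205 201 202 202 200 202 200 205 205 203 204
194 199 200 202 205 205 205 204 204 199 181 160 139 130 129 128 118 112 108 111 119 143 167 183 195 202 206 204 210 205 203 204 201 203 199 204 203 204 201 203
206 207 209 205 206 209 207 205 205 206 203 193 184 164 141 124 117 115 127 149 177 190 201 204 205 205 207 210 207 209 204 203 203 204 202 201 204 203 204 204
207 204 205 206 205 207 206 207 206 205 203 203 203 196 183 174 171 180 189 199 204 205 206 204 206 205 208 208 211 207 205 206 203 203 202 203 203 205 205 204
```

>>> {"api": "drive_tool", "payload": {"commands": [[[0, 0, 0], [0, 0, -0.15], -1], [[0, 0, 0], [0, 0, -0.3], -1], [[0, 0, 0], [0, 0, -0.45], -1], [[0, 0, 0], [0, 0, -0.6], -1], [[0, 0, 0], [0, 0, -0.6], -1]]}}

```text
clock: 16.0
position: [0.5328, -0.1893, 0.0608]
ee_rot: [2.076, 2.358, -0.0]
force: [1.4, -0.2, -0.3]
width: 0.628
gripper_force: 59.8
```

```bash
python3 - <<'E'
from h import *
go([.5345,-.1891,.087],7.3)
E
```

```text
turn [-0.0002  0.0002 -0.0001] shift [-0.    0.17 -2.62] pos [ 0.5328 -0.1893  0.0608] yaw 7.29 F [ 1.4 -0.2 -0.3] T [-0.1  -0.43 -0.02] t 16.0 w 0.628
```

Only the cap's weight is felt, so the thread is free. Lifting straight up.

>>> {"api": "drive_tool", "payload": {"commands": [[[0, 0, 0], [0, 0, -0.4], -1], [[0, 0, 0], [0, 0, -0.9], -1], [[0, 0, 0], [0, 0, -1.4], -1], [[0, 0, 0], [0, 0, -1.9], -1], [[0, 0, 0], [0, 0, -2.4], -1], [[0, 0, 0], [0, 0, -2.6], -1], [[0, 0, 0], [0, 0, -2.6], -1], [[0, 0, 0], [0, 0, -2.6], -1], [[0, 0, 0], [0, 0, -2.6], -1]]}}

```text
clock: 16.75
position: [0.5327, -0.1892, 0.0865]
ee_rot: [-2.075, -2.359, 0.0]
force: [0.3, 0.2, 0.1]
width: 0.632
gripper_force: 59.8
```

```bash
python3 - <<'E'
from h import *
go([.5345,-.1891,.087],7.3)
im=cams.get_image("side");
b=cv2.imread("pics/u0.png"); print("jar region diff",np.abs(im[285:300,240:280].astype(int)-b[285:300,240:280]).mean())
print("\n".join(" ".join(f"{x:3d}" for x in r) for r in im[238:300,238:282].max(2)[::2]))
E
```

```text
turn [-0.0004 -0.      0.0005] shift [-0.02  0.18 -0.05] pos [ 0.5327 -0.1892  0.0865] yaw 7.33 F [0.3 0.2 0.1] T [-0.06 -0.12  0.01] t 16.75 w 0.632
jar region diff 3.098333333333333
 94 108 107 107 104 104  98  90  81  85  87  95 104 111 113 112 112 108 104 104 112 114 120 122 121 118 113 107  87  59  42  42  44  45  42  45  48  42  43  41  43  40  38  42
 91 105 104 107 110 109 113 114 120 126 123 124 124 126 124 121 120 118 114 113 111 107 103 101  93  90  81  74  61  49  40  42  40  39  39  39  40  35  39  33  36  40  39  53
 95 111 118 126 126 125 120 120 117 116 115 107 105 101  98  95  88  87  76  74  69  62  58  54  51  44  56  78  88  75  57  55  52  41  43  36  44  41  40  44  43  41  41  49
 78  97 102  99  97  93  86  80  75  71  71  63  62  53  45  44  43  39  42  41  38  38  42  38  36  39  63 103 126 107  75  66  61  60  54  44  47  48  51  46  47  46  43  45
 53  60  59  56  51  51  45  48  48  45  42  42  36  37  34  28  34  27  32  37  38  34  33  45  44  49  52  59  76  79  80  81  82  77  70  55  45  49  47  44  41  42  38  31
 52  54  56  57  55  50  48  52  45 
[... 3839 characters left out ...]
 179 180 179 180 180 182 180 179 182 173 154 136 133 139 162 186 196 188 176 156 135 117 110 107 111 120 145 167 183 194 201 200 202 197 200 198 201 201 203 200 204 202 202
185 186 184 188 191 193 195 199 204 201 199 186 167 140 129 130 146 155 148 126 110 107 109 121 134 153 176 191 201 205 205 203 204 203 199 199 200 202 200 202 202 202 203 202
204 206 205 205 204 203 205 204 206 204 204 203 193 179 162 144 127 118 111 108 110 124 143 169 187 198 203 204 202 203 207 204 204 203 199 200 197 202 202 203 204 201 208 204
201 204 204 205 206 206 203 205 206 208 202 206 203 200 194 181 160 142 136 141 158 178 193 197 201 203 206 206 204 207 205 207 204 201 204 200 200 203 201 202 204 204 203 202
```

```bash
python3 -c "
from cell import job
print(job.sign_off())"
```

```text
the job is handed in; nothing more can be done
None
```

The job is handed in at about 17 s: the jar is down in the brace, its cap was turned about 65° and lifted straight off, and the gripper is holding it level about 14 mm above the mouth. That is from pose, force and width readings, not a final picture, and the first grasp slipped off the cap without tipping the jar.

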